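Tip the old tooth dies into the flap bin

ROBOT

A 7-joint arm with a two-finger parallel gripper is mounted at the origin on the work surface. World frame = base frame: x ahead of the robot, y to its left, z up, the work surface at z = 0. Lengths are in m, angles in rad, forces in N, time in s.
With the tool pointing down it reaches from about 0.35 to 0.9 m from the base axis. Payload 8.1 kg.
Tool frame: the origin (TCP) lies at the very end of the fingers, on their centre line; the grasp point (between the pads) lies 19 mm behind it; z points along the fingers, y is the direction in which the jaws open and shut (so a half turn about z gives the same grasp; the last joint's range is limited). The gripper opens to 85 mm and grips with 20 to 120 N. Pads are 22 mm wide; open, the fingers measure 114 mm over their backs; the gripper's body (76 mm by 85 mm) begins 54 mm behind the grasp point. The pads swing forward as they close: fully open they stand 13 mm farther back than shut.
Start: joints at [-1.329, 0.434, 0.025, 1.573, -0.012, 1.134, -0.075], TCP at [0.211, 0.588, 0.231] pointing down, gripper open.
Joint ranges: [-2.62, 2.62], [-0.44, 2.09], [-1.27, 1.32], [0.08, 2.57], [-1.32, 4.46], [0.12, 2], [-2.74, 2.74]. Speed limits (rad/s): [2.22, 2.22, 3.01, 3.01, 3.14, 3.14, 3.14].

INTERFACE

Orientations are given as a rotation vector (axis times angle).
In Python, from workcell import manip gives the robot as it stands.
- The arm moves only by the tool servo_tool, never from a script. Its argument "moves" is a list of rows, each a list of 6 numbers: the shift along the world's x, y, z in m, then the turn, a rotation vector about the world's x, y, z in rad. In form: [[x, y, z, rx, ry, rz], ...]. A call has 1 to 12 rows; each row shifts and turns the commanded pose from where the row before left it; what a row does not reach is not made up. A row lasts 1/10 s, in which the tool goes at most 50 mm and 8.59 degrees, less where a joint would pass 70% of its speed; a pose out of reach is approached as far as the arm can. A call with a gripper value outside its range is refused whole. "gripper" is the closure in counts, from 0 (fully open) to 255 (shut), set as the call begins (left out, the last holds). The fingers move at their own pace and stop on an object; the grip force is fixed at half the most. Time passes only in rows, so rows that do not move let the fingers close. It gives the time, the measured TCP pose, the force and the opening at its end, in the units of the state.
- manip.observe(): the state, without advancing time (a new reading comes with each control period).
- manip.get_image(name): name is "scene" or "top" or "wrist"; returns (picture, depth): 400x640x3 uint8, red, green, blue; 400x640 float32, m along the optical axis (not along the pixel's ray), 0 where there is no reading.
- manip.camera_model(name): a dict with "intrinsics" (3x3 intrinsics, pixels), "world_from_camera" (4x4, takes a point from camera to world coordinates). Camera axes: x right, y up, looking along -z (the intrinsics and any distortion apply to the point x, -y, -z); pixel columns grow to the right and rows downward; lengths in m; the calibration is good to about 2 mm. A picture is of the moment at which its call begins: read the wrist's pose just before it. camera_model takes no time and is no camera call; for the wrist camera it gives the pose at the moment of the call.
- manip.finish_job(): hands the job in, once; it reports no verdict.
The state is a dict: "time_s": time; "joints": joint angles; "dq": joint speeds; "effort": joint torques, N m; "eef_pos": TCP position; "tcp_rot": TCP orientation; "contact_force": force on the tool from outside, world axes, zero at the start; "wrist_torque": the same for the moment, N m; "finger_gap": opening from 0.0 (shut) to 1.0 (fully open).
Only numpy, scipy, OpenCV 4.12 (cv2) and the standard library are available. Lean on these libraries where they do the work, as an engineer would, in place of code of your own. Each camera call takes 0.05 s, during which the arm holds its last target. There are 200 camera calls.

TASK

Take the loaded scoop by its handle and carry it level to the clear waste box without spilling any of the four plaster tooth dies. Still holding it level, push its nose in through the sprung flap, tip it there so that all four dies fall into the box, then draw it out so that the flap shuts and lay the empty scoop flat on the black mat again, roughly where it lay. Leave everything else on the counter alone.

Things in the scene. Friction and masses are not known exactly. Their poses are not given: they have to be found in the camera images.
- scoop: flat steel bench scoop on the mat. Origin under the blade's centre; x from handle to open nose, z up. Blade x -50 to +50 mm, 80 mm wide, floor 2.5 mm, side and back walls 24 mm high above it, open in front. Handle 18 mm wide, 22 mm tall, flat upright sides, rising backwards: axis from x -48, z 22 to x -168, z 47 mm. 0.24 kg empty (+-15 percent), balance about x -32 mm: it droops in a weak grip
- handle (a point): good place to grip the handle, on its axis (scoop x -105, z 34 mm)
- nose (a point): middle of the front edge of the blade's underside (scoop x +50, z 0)
- die0: plaster tooth die (a small off-white model tooth): square base 16 x 14 x 12 mm with a narrower crown on it, 21 mm tall in all, 11 to 16 g. Origin under the centre of its base, z up its height. At the start it stands on the floor of the scoop
- die1: plaster tooth die (a small off-white model tooth): square base 16 x 14 x 12 mm with a narrower crown on it, 21 mm tall in all, 11 to 16 g. Origin under the centre of its base, z up its height. At the start it stands on the floor of the scoop
- die2: plaster tooth die (a small off-white model tooth): square base 16 x 14 x 12 mm with a narrower crown on it, 21 mm tall in all, 11 to 16 g. Origin under the centre of its base, z up its height. At the start it stands on the floor of the scoop
- die3: plaster tooth die (a small off-white model tooth): square base 16 x 14 x 12 mm with a narrower crown on it, 21 mm tall in all, 11 to 16 g. Origin under the centre of its base, z up its height. At the start it stands on the floor of the scoop
- bin: clear countertop waste box, fixed: 160 mm deep (x), 170 wide (y), 194 high, closed roof, white front, 5 mm walls, inner floor 6 mm up. Origin at counter height under the middle of its outer front face; x points into the box, so the front faces -x. Opening in the front: 130 mm wide, from a sill 100 mm above the counter up to 178 mm, closed by the flap. Dies slide off steel at about 27 to 35 degrees
- flap (a joint): grey flap, 126 mm wide, 72 tall, hinged along its top edge 176 mm above the counter, 4 mm behind the front face: 0 hanging shut, up to 1.4 rad as its lower edge swings into the box. A weak spring (0.02 N m shut, 0.09 N m at 1.4 rad, plus 0.5 N of weight) shuts it; it does not open outwards. The scoop may push it, and it may ride on the scoop's side walls
- flap_edge (a point): middle of the flap's lower edge, 104 mm above the counter when shut
- mat: thin black rubber mat, 280 x 120 x 3 mm, fixed; origin under its centre, x along its length. The scoop starts on it, lying lengthwise, with the handle towards the mat's -x end and the origin of the scoop near mat x +50 mm
- arch: bystander: plaster model of a jaw, 50 x 55 x 25 mm, origin under its centre; stands loose, leave alone
- tape: bystander: black ring-shaped roll, 52 mm across, 19 mm high, origin under its centre; stands loose, leave alone
- soap: bystander: tall white bottle, 66 mm across, 170 mm high, origin under its centre; stands loose, leave alone
- jar: bystander: squat amber jar with black lid, 60 mm across, 70 mm high, origin under its centre; stands loose, leave alone
- mouse: bystander: black computer mouse, 100 x 58 x 32 mm, origin under its centre; stands loose, leave alone
- spatula: bystander: mixing spatula 190 mm long, lying flat; stands loose, leave alone
- cup: bystander: white plastic cup, 72 mm across the rim, 85 mm high, origin under its centre; stands loose, leave alone
Things that resemble listed ones, but are neither listed nor needed, are in the scene too. Several things have the shape of the bin; the one meant has the colours described above.

How it is judged:
By the outcome, as a careful person would: the job done as asked, in the order asked, and still so for the second after the job is handed in, with the robot touching nothing.
It also fails if it takes over 72 s, if anything falls off the work surface, if the arm or the gripper's body presses on something with over 40 N, if the wrist force passes 120 N, or if a joint passes its speed limit or range.

## Working session

There is one attempt and no reset: what is moved stays moved. The work goes in short steps, Python scripts to look and compute and a tool call to move; the robot and the scene stay as the last step left them, time stands still between calls to the robot, and variables do not carry over. Pictures are saved under pics/ and viewed, about 8 in all and at most 12, crops included, and the job is handed in when it is done.

Besides the shell and the picture viewer there is one more tool, called after "Call:" as a command line: name --pt "numbers of a row" for each row, then --argument value for the rest. servo_tool: Moves the arm, as the interface text tells. Its arguments: {"type":"object","properties":{"moves":{"type":"array","items":{"type":"array","items":{"type":"number"}}},"gripper":{"type":"number"}},"required":["moves"]}

```bash
mkdir -p pics; cat > h.py <<'E'
import numpy as np, cv2
from workcell import manip
def grab(n):
    m=manip.camera_model(n); rgb,d=manip.get_image(n); return rgb,d,m
def cloud(d,m):
    K=np.array(m["intrinsics"]);T=np.array(m["world_from_camera"])
    v,u=np.mgrid[:d.shape[0],:d.shape[1]]
    P=np.stack([(u-K[0,2])/K[0,0]*d,-(v-K[1,2])/K[1,1]*d,-d],-1)
    W=P@T[:3,:3].T+T[:3,3]; W[d==0]=np.nan; return W
E
python3 - <<'E'
from h import *
o=manip.observe();print(o["time_s"],o["eef_pos"],o["tcp_rot"])
for n in("scene","top"):
    r,d,m=grab(n);cv2.imwrite(f"pics/{n}0.png",r[:,:,::-1]);np.savez(f"{n}0.npz",r=r,d=d,W=cloud(d,m))
    print(n,{k:np.round(v,3).tolist() if not isinstance(v,str) else v for k,v in m.items()})
E
```

```text
0.0 [0.21116954 0.58770535 0.23051288] [-5.39073177e-01 -3.09486755e+00  2.48616708e-03]
scene {'intrinsics': [[368.812, 0.0, 318.885], [0.0, 368.812, 193.269], [0.0, 0.0, 1.0]], 'world_from_camera': [[-0.905, 0.37, -0.209, 0.313], [-0.425, -0.796, 0.432, 0.367], [-0.007, 0.48, 0.877, 1.146], [0.0, 0.0, 0.0, 1.0]]}
top {'intrinsics': [[501.702, 0.0, 323.262], [0.0, 501.702, 197.367], [0.0, 0.0, 1.0]], 'world_from_camera': [[0.025, 0.993, -0.111, 0.327], [-1.0, 0.027, 0.009, -0.107], [0.012, 0.111, 0.994, 1.933], [0.0, 0.0, 0.0, 1.0]]}
```

View pics/scene0.png

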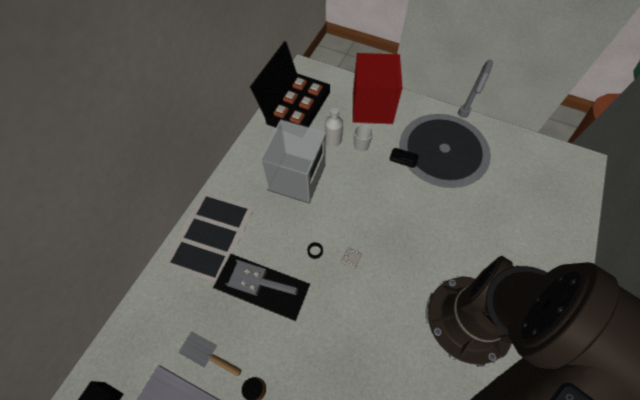

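View pics/top0.png

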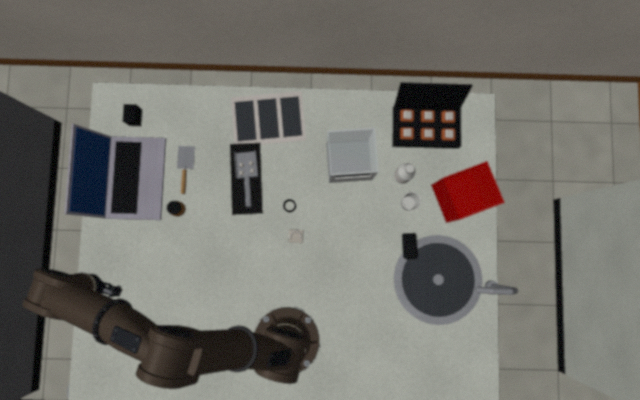

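The scene picture shows the scoop on the black mat (scene 255,280; top 246,175, handle towards the robot). Box candidates are the clear/grey box (scene 295,160; top 352,155) and the red box (scene 377,88; top 468,192). The clear one fits "clear, white front". The wooden-handled scraper (scene 210,355) is not the scoop. Next I'll measure and confirm these in an enlarged crop.

```bash
python3 - <<'E'
from h import *
a=np.load("scene0.npz");b=np.load("top0.npz")
c1=cv2.resize(a["r"][110:325,200:340],None,fx=2.8,fy=2.8,interpolation=cv2.INTER_CUBIC)
c2=cv2.resize(b["r"][120:225,220:390],None,fx=2.3,fy=2.3,interpolation=cv2.INTER_CUBIC)
im=np.zeros((602,790,3),np.uint8);c1=c1[:600];im[:c1.shape[0],:c1.shape[1]]=c1;c2=c2[:, :790-c1.shape[1]];im[:c2.shape[0],c1.shape[1]:c1.shape[1]+c2.shape[1]]=c2
cv2.imwrite("pics/crop1.png",im[:600,:,::-1])
for nm,z,pts in(("scene",a,[(218,290),(231,255),(310,285),(298,318),(235,262),(296,291),(285,195),(322,140),(318,175),(308,160),(266,160),(280,122),(353,258)]),("top",b,[(231,144),(261,144),(262,213),(232,214),(247,206),(247,190),(246,165),(330,180),(375,180),(352,179),(330,134),(372,132),(352,155),(290,205),(405,172),(409,201)])):
    for u,v in pts: print(nm,u,v,np.round(z["W"][v,u],3))
E
```

```text
scene 218 290 [0.723 0.245 0.006]
scene 231 255 [ 0.748  0.13  -0.001]
scene 310 285 [0.473 0.111 0.003]
scene 298 318 [0.462 0.214 0.001]
scene 235 262 [0.723 0.146 0.002]
scene 296 291 [0.496 0.154 0.047]
scene 285 195 [ 0.691 -0.139  0.003]
scene 322 140 [ 0.615 -0.285  0.189]
scene 318 175 [ 0.611 -0.243  0.038]
scene 308 160 [ 0.62  -0.193  0.194]
scene 266 160 [ 0.738 -0.138  0.195]
scene 280 122 [ 0.769 -0.289  0.195]
scene 353 258 [ 0.384 -0.024  0.01 ]
top 231 144 [ 0.744  0.242 -0.001]
top 261 144 [0.747 0.125 0.002]
top 262 213 [0.476 0.11  0.005]
top 232 214 [0.469 0.225 0.005]
top 247 206 [0.497 0.162 0.053]
top 247 190 [0.558 0.164 0.052]
top 246 165 [0.662 0.18  0.001]
top 330 180 [ 0.602 -0.147  0.068]
top 375 180 [ 0.615 -0.323  0.008]
top 352 179 [ 0.611 -0.231  0.048]
top 330 134 [ 0.748 -0.141  0.192]
top 372 132 [ 0.76 -0.29  0.19]
top 352 155 [ 0.674 -0.22   0.196]
top 290 205 [0.51  0.003 0.004]
top 405 172 [ 0.63  -0.419  0.125]
top 409 201 [ 0.538 -0.457  0.003]
```

View pics/crop1.png

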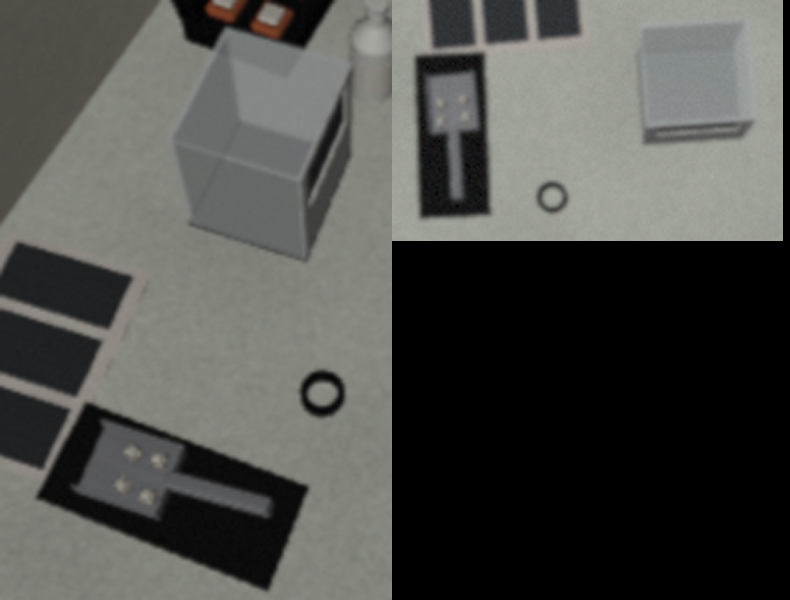

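The crop confirms the clear box: see-through walls, and a front with a slot and flap facing the robot. The scoop on the mat holds four off-white dies on its rear blade half. Now I'll fit the poses.

```bash
python3 - <<'E'
from h import *
for n in("scene","top"):
    z=np.load(n+"0.npz");W=z["W"];r=z["r"].astype(int)
    X,Y,Z=W[...,0],W[...,1],W[...,2]
    def rect(mk,t):
        p=W[mk];q=cv2.minAreaRect((p[:,:2]*1000).astype(np.float32))
        bx=cv2.boxPoints(q);print(n,t,mk.sum(),"c",np.round(q[0],1),"sz",np.round(q[1],1),"ang",round(q[2],2),"z",np.round(np.nanmedian(p[:,2]),4));return p
    m=(X>.55)&(X<.85)&(Y>-.36)&(Y<-.08)&(abs(Z-.194)<.008)
    k=cv2.morphologyEx(m.astype(np.uint8),cv2.MORPH_OPEN,np.ones((2,2)))>0
    rect(k,"roof")
    inm=(X>.44)&(X<.78)&(Y>.08)&(Y<.27)
    dark=r.sum(2)<100
    p=rect(cv2.morphologyEx((inm&dark&(Z<.015)).astype(np.uint8),cv2.MORPH_OPEN,np.ones((3,3)))>0,"mat")
    g=inm&(r.sum(2)>150)&(r.sum(2)<420)&(abs(r[...,0]-r[...,2])<40)
    g&=(X>.48)&(X<.735)&(Y>.125)&(Y<.225)
    p=rect(g,"scoop")
    h=g&(Z>.028)&(X<.62)&(X>.485)
    q=W[h];v=cv2.fitLine((q*1000).astype(np.float32),cv2.DIST_HUBER,0,.01,.01).ravel();print(" handle line",h.sum(),np.round(v,3),q[:,0].min(),q[:,0].max())
    b=g&(X>.635)
    rect(b,"blade")
    if n=="top": 
        print(np.round(np.percentile(q,[2,50,98],axis=0),3))
E
```

```text
scene roof 2291 c [nan nan] sz [nan  0.] ang nan z 0.1937
scene mat 2022 c [625.3 176.9] sz [306.4 115.2] ang 4.23 z 0.0028
scene scoop 1097 c [605.9 167.1] sz [222.9  89.8] ang 5.94 z 0.0096
 handle line 285 [ 9.70000e-01  1.35000e-01 -2.01000e-01  5.55437e+02  1.64407e+02
  4.75280e+01] 0.4942205911090939 0.619936652579572
scene blade 661 c [674.6 174.4] sz [82.6 90.9] ang 4.41 z 0.0061
top roof 1955 c [ 708.5 -236.4] sz [198.7 194.1] ang 6.86 z 0.1928
top mat 821 c [611.4 177.4] sz [267.5 106.4] ang 3.55 z 0.002
top scoop 797 c [612.5 174.6] sz [ 97.7 243.2] ang 89.46 z 0.0086
 handle line 169 [ 9.73000e-01  1.31000e-01 -1.92000e-01  5.53485e+02  1.62735e+02
  4.79210e+01] 0.494456748925249 0.6189790554522909
top blade 477 c [683.7 174.4] sz [97.6 98.4] ang 1.45 z 0.0056
[[0.497 0.149 0.03 ]
 [0.558 0.162 0.047]
 [0.614 0.194 0.063]]
```

Call:
servo_tool --pt "0.02 -0.03 0.006 0 0 0.038" --pt "0.026 -0.035 0.006 0 0 0.038" --pt "0.026 -0.035 0.006 0 0 0.038" --pt "0.026 -0.035 0.006 0 0 0.038" --pt "0.026 -0.035 0.006 0 0 0.038" --pt "0.026 -0.035 0.006 0 0 0.038" --pt "0.026 -0.035 0.006 0 0 0.038" --pt "0.026 -0.035 0.006 0 0 0.038" --pt "0.026 -0.035 0.006 0 0 0.038" --pt "0.026 -0.035 0.006 0 0 0.038" --pt "0.026 -0.035 0.006 0 0 0.038" --pt "0.02 -0.03 0.006 0 0 0.038" --gripper 0

```text
time_s: 1.3
eef_pos: [0.5124, 0.1757, 0.3034]
tcp_rot: [0.175, -3.137, 0.001]
contact_force: [0.5, 0.5, -1.2]
finger_gap: 1.002
```

```bash
python3 - <<'E'
from h import *
o=manip.observe();print(o["time_s"],o["eef_pos"],o["tcp_rot"],o["joints"],o["contact_force"])
r,d,m=grab("wrist");cv2.imwrite("pics/w1.png",r[:,:,::-1]);np.savez("w1.npz",r=r,d=d,W=cloud(d,m))
print(np.round(m["intrinsics"],1),np.round(m["world_from_camera"],3))
E
```

```text
1.3 [0.51236258 0.17569352 0.30335777] [ 1.74563780e-01 -3.13662132e+00  9.37273775e-04] [-0.57045427  0.24261615  0.17864147  1.67784154 -0.04482729  1.22548053
  1.30024565] [ 0.51287568  0.5334534  -1.17723745]
[[310.3   0.  311.2]
 [  0.  310.3 196.5]
 [  0.    0.    1. ]] [[-0.112 -0.958 -0.262  0.445]
 [ 0.994 -0.108 -0.029  0.168]
 [-0.    -0.264  0.964  0.446]
 [ 0.     0.     0.     1.   ]]
```

View pics/w1.png

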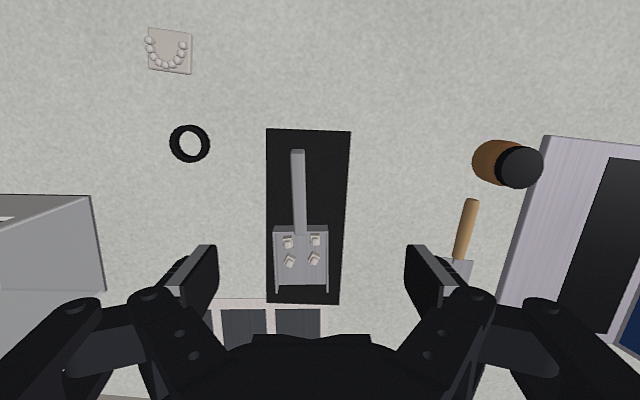

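The wrist view shows the scoop at u 272-329, v 150-293 (handle up in the picture), four dies around (301,250), the box at lower left and the tape at (190,143). Now a precise fit.

```bash
python3 - <<'E'
from h import *
z=np.load("w1.npz");W=z["W"];r=z["r"].astype(int);X,Y,Z=W[...,0],W[...,1],W[...,2]
print("mat",np.round(W[135:300:20,285],3)[:, :].tolist() and [np.round(W[v,u],4).tolist() for u,v in((275,140),(340,140),(335,290))])
# handle edges per row: bright vs black mat
s=r.sum(2)
rows=[]
for v in range(154,222,4):
    c=np.where(s[v,280:325]>150)[0]+280
    ctr=(c.min()+c.max())/2; w=W[v,int(round(ctr))]; rows.append(w); print(v,c.min(),c.max(),np.round(w,4))
rows=np.array(rows);f=np.polyfit(rows[:,0],rows[:,1],1);g=np.polyfit(rows[:,0],rows[:,2],1);print("yaw deg",np.degrees(np.arctan(f[0])),f,"slope",np.degrees(np.arctan(g[0])),"z@.55",np.polyval(g,.55))
for u,v in((298,151),(297,149),(274,228),(327,228),(273,290),(328,291),(301,230),(301,284),(301,275),(275,292),(327,292),(289,242),(315,239),(290,260),(313,258)): print(u,v,s[v,u],np.round(W[v,u],4))
m=(X>.6)&(X<.76)&(Y>.1)&(Y<.25)&(s>150)&(Z<.06)&(np.arange(640)[None]<335)&(np.arange(640)[None]>268)&(np.arange(400)[:,None]<296)
p=W[m];q=cv2.minAreaRect((p[:,:2]*1000).astype(np.float32));print("blade rect",q)
w=m&(Z>.02)&(Z<.035);q=cv2.minAreaRect((W[w][:,:2]*1000).astype(np.float32));print("walls",q,np.median(W[w][:,2]))
mk=(X>.44)&(X<.8)&(s<100)&(np.arange(640)[None]<356)&(np.arange(640)[None]>262)&(np.arange(400)[:,None]<306)&(np.arange(400)[:,None]>124)
q=cv2.minAreaRect((W[mk][:,:2]*1000).astype(np.float32));print("mat",q)
E
```

```text
mat [[0.4895, 0.1218, 0.0022], [0.4793, 0.213, 0.0022], [0.7166, 0.2373, 0.0035]]
154 290 304 [0.4981 0.1564 0.0584]
158 290 304 [0.5029 0.1569 0.0592]
162 290 305 [0.5079 0.1586 0.0584]
166 290 305 [0.513  0.1591 0.0581]
170 291 305 [0.5181 0.1596 0.058 ]
174 291 305 [0.5239 0.1601 0.0551]
178 291 305 [0.5293 0.1606 0.0538]
182 291 305 [0.5348 0.1611 0.0528]
186 291 305 [0.5405 0.1616 0.0512]
190 292 305 [0.5462 0.1621 0.0497]
194 292 305 [0.5517 0.1626 0.0494]
198 292 305 [0.5578 0.1632 0.0475]
202 292 306 [0.5636 0.165  0.0458]
206 292 306 [0.5694 0.1656 0.0453]
210 293 306 [0.5755 0.1675 0.0432]
214 293 306 [0.5809 0.1681 0.0442]
218 293 306 [0.5874 0.1687 0.0419]
yaw deg 7.48122617907658 [0.13131917 0.09108694] slope -11.76054650988877 z@.55 0.049471251441938924
298 151 290 [0.495  0.1571 0.0527]
297 149 305 [0.4936 0.1553 0.0446]
274 228 277 [0.6164 0.1322 0.0161]
327 228 237 [0.6068 0.2098 0.0182]
273 290 89 [0.7275 0.1381 0.0039]
328 291 341 [0.7045 0.2231 0.028 ]
301 230 424 [0.6069 0.1719 0.0367]
301 284 379 [0.7105 0.1817 0.0059]
301 275 428 [0.6946 0.18   0.0059]
275 292 297 [0.7325 0.1414 0.0013]
327 292 390 [0.7063 0.2218 0.0282]
289 242 539 [0.6322 0.1565 0.0251]
315 239 496 [0.6233 0.1938 0.0248]
290 260 419 [0.6617 0.1606 0.0234]
313 258 466 [0.6533 0.1943 0.0259]
blade rect ((664.4249267578125, 174.9431915283203), (131.3175048828125, 85.56398010253906), 7.284184455871582)
walls ((660.305908203125, 177.2050323486328), (102.4893798828125, 80.03231811523438), 7.284184455871582) 0.02736713057216253
mat ((609.19482421875, 177.65158081054688), (279.5276794433594, 118.14674377441406), 4.584073066711426)
```

```bash
python3 - <<'E'
from h import *
for n in("scene0","top0","w1"):
    z=np.load(n+".npz");W=z["W"];X,Y,Z=W[...,0],W[...,1],W[...,2]
    m=(X>.55)&(X<.85)&(Y>-.36)&(Y<-.08)&(abs(Z-.194)<.006)
    k,l,st,_=cv2.connectedComponentsWithStats(m.astype(np.uint8)); 
    i=1+np.argmax(st[1:,4]); mm=cv2.erode((l==i).astype(np.uint8),np.ones((2,2)))>0
    q=cv2.minAreaRect((W[mm][:,:2]*1000).astype(np.float32));print(n,mm.sum(),q);print(np.round(cv2.boxPoints(q)))
    # front face points
    f=(X>.57)&(X<.66)&(Y>-.34)&(Y<-.1)&(Z>.02)&(Z<.18)
    if f.sum()>20:
        p=W[f];print("front",f.sum(),np.round(cv2.fitLine((p[:,:2]*1000).astype(np.float32),cv2.DIST_HUBER,0,.01,.01).ravel(),3))
E
```

```text
scene0 2117 ((686.9229125976562, -221.30294799804688), (157.99058532714844, 169.22621154785156), 5.584655284881592)
[[ 600. -145.]
 [ 617. -313.]
 [ 774. -298.]
 [ 757. -129.]]
front 875 [ 2.40000e-02  1.00000e+00  6.15490e+02 -2.23586e+02]
top0 907 ((686.9376220703125, -223.63406372070312), (157.07803344726562, 166.38653564453125), 5.553562641143799)
[[ 601. -148.]
 [ 617. -314.]
 [ 773. -299.]
 [ 757. -133.]]
front 317 [ 8.90000e-02 -9.96000e-01  6.11348e+02 -2.40059e+02]Traceback (most recent call last):
  File "<stdin>", line 6, in <module>
    return _wrapfunc(a, 'argmax', axis=axis, out=out, **kwds)
    return bound(*args, **kwds)
ValueError: attempt to get argmax of an empty sequence
```

Call:
servo_tool --pt "0.0023 -0.0015 -0.01 0.0044 -0.0346 0.0016" --pt "0.0023 -0.0015 -0.022 0.0044 -0.0346 0.0016" --pt "0.0023 -0.0015 -0.022 0.0044 -0.0346 0.0016" --pt "0.0023 -0.0015 -0.022 0.0044 -0.0346 0.0016" --pt "0.0023 -0.0015 -0.022 0.0044 -0.0346 0.0016" --pt "0.0023 -0.0015 -0.022 0.0044 -0.0346 0.0016" --pt "0.0023 -0.0015 -0.022 0.0044 -0.0346 0.0016" --pt "0.0023 -0.0015 -0.022 0.0044 -0.0346 0.0016" --pt "0.0023 -0.0015 -0.022 0.0044 -0.0346 0.0016" --pt "0.0023 -0.0015 -0.022 0.0044 -0.0346 0.0016" --pt "0 0 0 0 0 0"

```text
time_s: 2.45
eef_pos: [0.5313, 0.1622, 0.0922]
tcp_rot: [-0.179, 2.793, 0.031]
contact_force: [-0.2, -0.9, -0.2]
finger_gap: 0.999
```

```bash
cat >> h.py <<'E'
from scipy.spatial.transform import Rotation as Ro
def st():
    o=manip.observe();M=Ro.from_rotvec(o["tcp_rot"]).as_matrix();p=np.array(o["eef_pos"])
    print("t",round(o["time_s"],2),"tcp",np.round(p,4),"z",np.round(M[:,2],3),"y",np.round(M[:,1],3),"F",np.round(o["contact_force"],1),"T",np.round(o["wrist_torque"],2),"gap",round(float(o["finger_gap"]),3),"q",np.round(o["joints"],2));return p,M
def go(p,M,tp,yaw,lean):
    # lean>0: fingers point forward (+x); print needed shift/rotvec
    R=Ro.from_euler("z",yaw)*Ro.from_euler("y",-lean)*Ro.from_matrix(np.diag([-1,1,-1.]))
    print("shift",np.round(np.array(tp)-p,4),"turn",np.round((R*Ro.from_matrix(M).inv()).as_rotvec(),4))
E
python3 - <<'E'
from h import *
p,M=st()
go(p,M,(.5626,.1647,.0191),np.radians(7.3),np.radians(20))
E
```

```text
t 2.45 tcp [0.5313 0.1622 0.0922] z [ 0.334  0.043 -0.942] y [-0.128  0.992  0.   ] F [-0.2 -0.9 -0.2] T [-0.09  0.37  0.03] gap 0.999 q [-0.64  0.36  0.22  2.21  0.11  0.25  1.14]
shift [ 0.0313  0.0025 -0.0731] turn [ 0.0005 -0.0059 -0.0007]
```

Call:
servo_tool --pt "0.004 0.0003 -0.0091 0 -0.001 0" --pt "0.004 0.0003 -0.0091 0 -0.001 0" --pt "0.004 0.0003 -0.0091 0 -0.001 0" --pt "0.004 0.0003 -0.0091 0 -0.001 0" --pt "0.004 0.0003 -0.0091 0 -0.001 0" --pt "0.004 0.0003 -0.0091 0 -0.001 0" --pt "0.004 0.0003 -0.0091 0 0 0" --pt "0.0033 0.0003 -0.0091 0 0 0" --pt "0 0 0 0 0 0" --pt "0 0 0 0 0 0"

```text
time_s: 3.45
eef_pos: [0.5641, 0.165, 0.026]
tcp_rot: [-0.177, 2.786, 0.032]
contact_force: [0.0, -0.3, -0.2]
finger_gap: 1.0
```

```bash
python3 - <<'E'
from h import *
p,M=st()
go(p,M,(.5626,.1647,.0191),np.radians(7.3),np.radians(20))
E
```

```text
t 3.45 tcp [0.5641 0.165  0.026 ] z [ 0.341  0.044 -0.939] y [-0.127  0.992  0.001] F [ 0.  -0.3 -0.2] T [-0.05  0.37 -0.01] gap 1.0 q [-0.5   0.52  0.08  2.18  0.55  0.12  0.72]
shift [-0.0015 -0.0003 -0.0069] turn [-0.0008  0.0014  0.0003]
```

Call:
servo_tool --pt "0 0 0 -0.003 0.024 0" --pt "-0.001 0 -0.001 -0.003 0.024 0" --pt "-0.001 0 -0.003 -0.003 0.024 0" --pt "-0.0007 -0.0004 -0.0033 0 0 0" --pt "0 0 0 0 0 0"

```text
time_s: 3.95
eef_pos: [0.5611, 0.1647, 0.0187]
tcp_rot: [-0.182, 2.858, 0.027]
contact_force: [0.8, 0.4, -0.2]
finger_gap: 1.001
```

```bash
python3 - <<'E'
from h import *
p,M=st()
go(p,M,(.5614,.1646,.0187),np.radians(7.3),np.radians(16))
E
```

```text
t 3.95 tcp [0.5611 0.1647 0.0187] z [ 0.273  0.036 -0.961] y [-0.127  0.992  0.001] F [ 0.8  0.4 -0.2] T [-0.07  0.31  0.04] gap 1.001 q [-0.37  0.54 -0.07  2.12  0.51  0.24  0.78]
shift [ 0.0003 -0.0001  0.    ] turn [-0.0009 -0.001   0.0004]
```

Pose is right. Closing on the handle.

Call:
servo_tool --pt "0 0 0 0 0 0" --pt "0 0 0 0 0 0" --pt "0 0 0 0 0 0" --pt "0 0 0 0 0 0" --pt "0 0 0 0 0 0" --pt "0 0 0 0 0 0" --pt "0 0 0 0 0 0" --pt "0 0 0 0 0 0" --gripper 255

```text
time_s: 4.75
eef_pos: [0.5615, 0.1648, 0.0192]
tcp_rot: [-0.182, 2.857, 0.026]
contact_force: [-2.4, -0.7, 4.6]
finger_gap: 0.198
```

Call:
servo_tool --pt "0 0 0.001 0 0 0" --pt "0 0 0.002 0 0 0" --pt "0 0 0.004 0 0 0" --pt "0 0 0.006 0 0 0" --pt "0 0 0.008 0 0 0" --pt "0 0 0.008 0 0 0" --pt "0 0 0.006 0 0 0" --pt "0 0 0.004 0 0 0" --pt "0 0 0.001 0 0 0" --pt "0 0 0 0 0 0"

```text
time_s: 5.75
eef_pos: [0.5616, 0.1648, 0.0592]
tcp_rot: [-0.182, 2.857, 0.026]
contact_force: [-0.3, -0.2, -3.4]
finger_gap: 0.201
```

```bash
python3 - <<'E'
from h import *
p,M=st()
r,d,m=grab("wrist");cv2.imwrite("pics/w2.png",r[:,:,::-1]);np.savez("w2.npz",r=r,d=d,W=cloud(d,m))
E
```

```text
t 5.75 tcp [0.5616 0.1648 0.0592] z [ 0.273  0.036 -0.961] y [-0.127  0.992  0.001] F [-0.3 -0.2 -3.4] T [-0.05  0.73  0.02] gap 0.201 q [-0.31  0.47 -0.16  2.09  0.47  0.35  0.84]
```

View pics/w2.png

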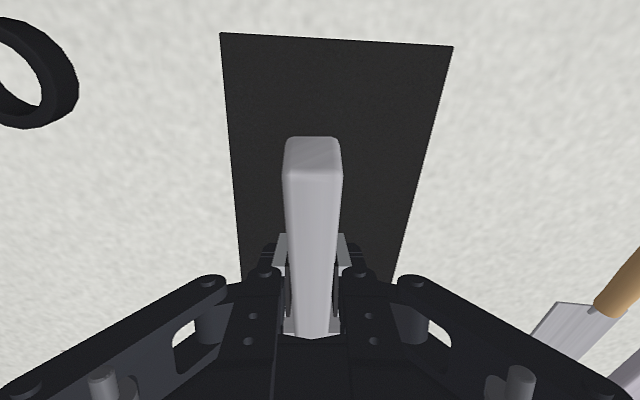

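The picture shows the handle (u 283-342, v 137-335) square between the pads; the blade is hidden by the gripper. I'll get the pitch from depth: the handle slope here and the blade in the scene/top views.

```bash
cat >> h.py <<'E'
def slope(W):
    P=[W[v,u] for v in range(185,245,2) for u in range(298,328,3)];P=np.array(P);P=P[np.isfinite(P).all(1)]
    A=np.c_[P[:,:2],np.ones(len(P))];c=np.linalg.lstsq(A,P[:,2],rcond=None)[0]
    print("handle plane dz/dx,dz/dy",np.round(c,4),"slope deg",np.round(np.degrees(np.arctan(np.hypot(*c[:2]))),2),"resid",np.std(A@c-P[:,2]).round(5),P.mean(0).round(4))
def rim(zmin,zmax,x0,x1,y0,y1):
    for n in("scene","top"):
        r,d,m=grab(n);W=cloud(d,m);X,Y,Z=W[...,0],W[...,1],W[...,2]
        k=(X>x0)&(X<x1)&(Y>y0)&(Y<y1)&(Z>zmin)&(Z<zmax)
        P=W[k];A=np.c_[P[:,:2],np.ones(len(P))];c=np.linalg.lstsq(A,P[:,2],rcond=None)[0]
        print(n,k.sum(),"plane",np.round(c,4),"pitch deg(+ nose up)",np.degrees(np.arctan(c[0])).round(2),"roll",np.degrees(np.arctan(c[1])).round(2),"rect",cv2.minAreaRect((P[:,:2]*1000).astype(np.float32)));cv2.imwrite(f"pics/{n}_last.png",r[:,:,::-1])
E
python3 - <<'E'
from h import *
slope(np.load("w2.npz")["W"])
rim(.03,.058,.6,.74,.12,.24)
E
```

```text
handle plane dz/dx,dz/dy [-0.2197 -0.0084  0.2114] slope deg 12.4 resid 0.00042 [0.5134 0.1587 0.0973]
scene 687 plane [-0.0402 -0.0022  0.0731] pitch deg(+ nose up) -2.3 roll -0.13 rect ((662.1408081054688, 177.7603759765625), (101.43212127685547, 79.48055267333984), 7.462645053863525)
top 436 plane [-0.033  -0.0053  0.068 ] pitch deg(+ nose up) -1.89 roll -0.31 rect ((662.2075805664062, 177.30105590820312), (101.9705810546875, 79.99644470214844), 6.874801158905029)
```

Call:
servo_tool --pt "0 0 0.003 0 -0.002 0" --pt "-0.003 -0.002 0.007 0 -0.002 0" --pt "-0.007 -0.004 0.01 0 -0.002 0" --pt "-0.012 -0.006 0.012 0 -0.002 0" --pt "-0.016 -0.009 0.012 0 -0.002 0" --pt "-0.018 -0.01 0.01 0.001 -0.002 0" --pt "-0.018 -0.011 0.008 0 0 0" --pt "-0.018 -0.012 0.006 0 0 0" --pt "-0.018 -0.012 0.003 0 0 0" --pt "-0.017 -0.012 0.001 0 0 0" --pt "-0.015 -0.012 0 0 0 0" --pt "-0.011 -0.013 0 0 0 0"

```text
time_s: 7.1
eef_pos: [0.4069, 0.061, 0.1317]
tcp_rot: [-0.182, 2.845, 0.026]
contact_force: [0.3, 0.0, -2.6]
finger_gap: 0.197
```

```bash
python3 - <<'E'
from h import *
p,M=st()
go(p,M,(.408,-.250,.131),np.radians(5.7),np.radians(16.5))
E
```

```text
t 7.1 tcp [0.4069 0.061  0.1317] z [ 0.285  0.036 -0.958] y [-0.127  0.992 -0.001] F [ 0.3  0.  -2.6] T [-0.11  0.67 -0.02] gap 0.197 q [-0.06  0.11 -0.29  2.4   0.27  0.36  1.12]
shift [ 0.0011 -0.311  -0.0007] turn [ 0.0004  0.0036 -0.0283]
```

Call:
servo_tool --pt "0 -0.013 0 0 0 0" --pt "0 -0.014 0 0 0 -0.002" --pt "0 -0.016 0 0 0 -0.002" --pt "0 -0.018 0 0 0 -0.002" --pt "0 -0.02 0 0 0 -0.002" --pt "0 -0.02 0 0 0 -0.002" --pt "0 -0.02 0 0 0 -0.002" --pt "0 -0.02 0 0 0 -0.002" --pt "0 -0.02 0 0 0 -0.002" --pt "0 -0.02 0 0 0 -0.002" --pt "0 -0.02 0 0 0 -0.002" --pt "0 -0.02 0 0 0 -0.002"

```text
time_s: 8.3
eef_pos: [0.4079, -0.1599, 0.1318]
tcp_rot: [-0.151, 2.846, 0.021]
contact_force: [-0.0, 0.7, -2.4]
finger_gap: 0.203
```

Call:
servo_tool --pt "0 -0.02 0 0 0 -0.002" --pt "0 -0.02 0 0 0 -0.002" --pt "0 -0.018 0 0 0 -0.002" --pt "0 -0.014 0 0 0 0" --pt "0 -0.01 0 0 0 0" --pt "0 -0.006 0 0 0 0" --pt "0 -0.002 0 0 0 0" --pt "0 0 0 0 0 0"

```text
time_s: 9.1
eef_pos: [0.4084, -0.2488, 0.1311]
tcp_rot: [-0.142, 2.847, 0.021]
contact_force: [-0.2, 0.3, -3.3]
finger_gap: 0.198
```

```bash
python3 - <<'E'
from h import *
p,M=st()
go(p,M,(.408,-.250,.131),np.radians(5.7),np.radians(16.5))
r,d,m=grab("wrist");slope(cloud(d,m))
rim(.115,.16,.42,.575,-.32,-.18)
c=[cv2.imread(f"pics/{n}_last.png") for n in("scene","top")]
c=[cv2.resize(c[0][110:260,250:400],(500,500),interpolation=3),cv2.resize(c[1][120:270,310:400],(300,500),interpolation=3)]
cv2.imwrite("pics/pre.png",np.hstack(c))
E
```

```text
t 9.1 tcp [ 0.4084 -0.2488  0.1311] z [ 0.285  0.029 -0.958] y [-0.1    0.995  0.   ] F [-0.2  0.3 -3.3] T [-0.06  0.66  0.02] gap 0.198 q [ 0.8   0.25 -0.27  2.21 -0.25  0.47  2.43]
shift [-0.0004 -0.0012 -0.0001] turn [-0.0004  0.0028 -0.0004]
handle plane dz/dx,dz/dy [-0.2051 -0.0226  0.2368] slope deg 11.66 resid 0.00041 [ 0.3597 -0.2536  0.1687]
scene 844 plane [-0.1646  0.0158  0.215 ] pitch deg(+ nose up) -9.35 roll 0.9 rect ((490.52630615234375, -240.0006866455078), (139.2329559326172, 84.85546875), 5.442156791687012)
top 535 plane [-0.1888 -0.0268  0.2161] pitch deg(+ nose up) -10.69 roll -1.54 rect ((491.2126159667969, -239.99766540527344), (137.24900817871094, 81.04469299316406), 5.4604172706604)
```

View pics/pre.png

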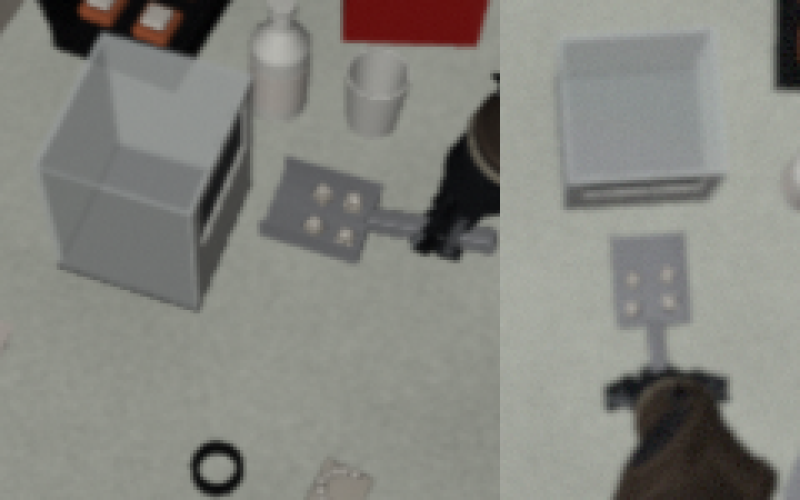

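The dies all stand upright in the blade, which is level (handle slope 11.7°, nominal 11.8°) and centred on the flap slot. Inserting.

Call:
servo_tool --pt "0.003 0.0003 0 0 0 0" --pt "0.006 0.0006 0 0 0 0" --pt "0.009 0.0009 0 0 0 0" --pt "0.01 0.001 0 0 0 0" --pt "0.01 0.001 0 0 0 0" --pt "0.01 0.001 0 0 0 0" --pt "0.01 0.001 0 0 0 0" --pt "0.01 0.001 0 0 0 0" --pt "0.01 0.001 0 0 0 0" --pt "0.01 0.001 0 0 0 0" --pt "0.008 0.0008 0 0 0 0" --pt "0.005 0.0005 0 0 0 0"

```text
time_s: 10.45
eef_pos: [0.5103, -0.2388, 0.1309]
tcp_rot: [-0.142, 2.848, 0.021]
contact_force: [-1.5, -0.9, -4.2]
finger_gap: 0.2
```

```bash
cat > tip.py <<'E'
from h import *
F=np.array([.607,-.230]);yb=np.radians(5.7)
def pose(th,d,H):  # tcp world, for tip th(rad), nose depth d, underside height H at bin x=5mm
    zn=H-(d-.005)*np.tan(th)
    dx,dz=-.0995-.05,.0162  # tcp rel nose in scoop frame
    bx=d+dx*np.cos(th)+dz*np.sin(th); bz=zn-dx*np.sin(th)+dz*np.cos(th)
    return np.array([F[0]+bx*np.cos(yb),F[1]+bx*np.sin(yb),bz])
E
python3 - <<'E'
from tip import *
p,M=st();r,d,m=grab("wrist");slope(cloud(d,m))
print(np.round(pose(0,.052,.115),4))
go(p,M,pose(0,.052,.115),yb,np.radians(16.5))
n=12;ths=np.radians(48)*(np.arange(n+1)/n)
P=np.array([pose(t,.052,.115-.006*t/ths[-1]) for t in ths]);print(np.round(np.diff(P,axis=0),4)); print("turn per row",ths[1],"axis",-np.sin(yb),np.cos(yb))
E
```

```text
t 10.45 tcp [ 0.5103 -0.2388  0.1309] z [ 0.285  0.029 -0.958] y [-0.1    0.995  0.   ] F [-1.5 -0.9 -4.2] T [-0.09  1.17  0.04] gap 0.2 q [ 0.6   0.35 -0.2   2.05 -0.15  0.5   2.21]
handle plane dz/dx,dz/dy [-0.207  -0.0271  0.2575] slope deg 11.79 resid 0.00043 [ 0.4615 -0.2436  0.1686]
[ 0.51   -0.2397  0.1312]
shift [-0.0003 -0.0008  0.0003] turn [-0.0005  0.0027 -0.0004]
[[ 0.0015  0.0001  0.0066]
 [ 0.0022  0.0002  0.0064]
 [ 0.0029  0.0003  0.0062]
 [ 0.0036  0.0004  0.0059]
 [ 0.0043  0.0004  0.0054]
 [ 0.0049  0.0005  0.0049]
 [ 0.0056  0.0006  0.0043]
 [ 0.0062  0.0006  0.0036]
 [ 0.0067  0.0007  0.0027]
 [ 0.0073  0.0007  0.0017]
 [ 0.0078  0.0008  0.0005]
 [ 0.0083  0.0008 -0.0009]]
turn per row 0.06981317007977318 axis -0.09931974974363901 0.9950555699612263
```

Call:
servo_tool --pt "0.0015 0 0.0066 -0.007 0.0695 0" --pt "0.0022 0 0.0064 -0.007 0.0695 0" --pt "0.0029 0 0.0062 -0.007 0.0695 0" --pt "0.0036 0 0.0059 -0.007 0.0695 0" --pt "0.0043 0 0.0054 -0.007 0.0695 0" --pt "0.0049 0 0.0049 -0.007 0.0695 0"

```text
time_s: 11.1
eef_pos: [0.5294, -0.2391, 0.1671]
tcp_rot: [0.15, -3.008, 0.011]
contact_force: [-0.5, -0.1, -3.7]
finger_gap: 0.203
```

```bash
python3 - <<'E'
from tip import *
p,M=st()
go(p,M,pose(np.radians(24),.052,.112),yb,np.radians(16.5-24))
go(p,M,pose(np.radians(48),.052,.109),yb,np.radians(16.5-48))
E
```

```text
t 11.1 tcp [ 0.5294 -0.2391  0.1671] z [-0.129 -0.014 -0.992] y [-0.099  0.995 -0.001] F [-0.5 -0.1 -3.7] T [ 0.    0.16 -0.05] gap 0.203 q [ 0.33  0.49 -0.04  1.66  0.08  1.11  1.92]
shift [ 0.      0.0014 -0.0005] turn [0.0009 0.001  0.    ]
shift [0.0418 0.0055 0.0116] turn [-4.070e-02  4.178e-01 -2.000e-04]
```

Call:
servo_tool --pt "0.0056 0.0007 0.0043 -0.007 0.0697 0" --pt "0.0062 0.0008 0.0036 -0.007 0.0697 0" --pt "0.0067 0.0009 0.0026 -0.007 0.0697 0" --pt "0.0073 0.001 0.0016 -0.007 0.0697 0" --pt "0.0078 0.001 0.0004 -0.007 0.0697 0" --pt "0.0082 0.001 -0.0009 -0.006 0.0697 0" --pt "0 0 0 0 0 0" --pt "0 0 0 0 0 0" --pt "0 0 0 0 0 0" --pt "0 0 0 0 0 0" --pt "0 0 0 0 0 0" --pt "0 0 0 0 0 0"

```text
time_s: 12.3
eef_pos: [0.5705, -0.2341, 0.1788]
tcp_rot: [0.129, -2.592, 0.036]
contact_force: [-0.5, -0.6, -2.2]
finger_gap: 0.198
```

```bash
python3 - <<'E'
from tip import *
p,M=st()
go(p,M,pose(np.radians(48),.052,.109),yb,np.radians(16.5-48))
c=[]
for n,(v0,v1,u0,u1) in(("scene",(110,210,255,345)),("top",(120,195,315,390))):
    r,d,m=grab(n);c.append(cv2.resize(r[v0:v1,u0:u1,::-1],None,fx=5 if n=="top" else 4.4,fy=5 if n=="top" else 4.4,interpolation=3))
h=max(i.shape[0] for i in c);c=[cv2.copyMakeBorder(i,0,h-i.shape[0],0,0,0) for i in c]
cv2.imwrite("pics/tip.png",np.hstack(c))
E
```

```text
t 12.3 tcp [ 0.5705 -0.2341  0.1788] z [-0.518 -0.052 -0.854] y [-0.099  0.995 -0.   ] F [-0.5 -0.6 -2.2] T [ 0.02 -0.58 -0.04] gap 0.198 q [0.19 0.79 0.03 1.2  0.14 1.68 1.87]
shift [ 0.0007  0.0005 -0.0001] turn [-0.0002  0.0025  0.0003]
```

View pics/tip.png

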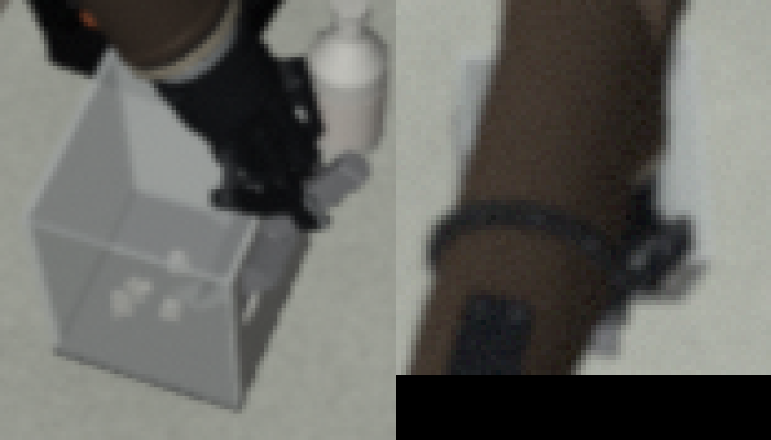

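Four die blobs show in the clear box (crop 125,300; 138,288; 170,305; 178,260). The last might still be on the blade, so I'll tip a little more with a small jiggle and compare.

```bash
python3 - <<'E'
from tip import *
a=pose(np.radians(48),.052,.109);print(pose(np.radians(54),.052,.109)-a)
E
```

```text
[ 0.01316285  0.00131383 -0.00396107]
```

Call:
servo_tool --pt "0.0044 0.0004 -0.0013 -0.0035 0.0348 0" --pt "0.0044 0.0004 -0.0013 -0.0035 0.0348 0" --pt "0.0044 0.0004 -0.0013 -0.0035 0.0348 0" --pt "-0.004 0 0.002 0 0 0" --pt "0.004 0 -0.002 0 0 0" --pt "-0.004 0 0.002 0 0 0" --pt "0.004 0 -0.002 0 0 0" --pt "0 0 0 0 0 0" --pt "0 0 0 0 0 0" --pt "0 0 0 0 0 0"

```text
time_s: 13.4
eef_pos: [0.5814, -0.2331, 0.1749]
tcp_rot: [0.122, -2.48, 0.041]
contact_force: [-14.8, 0.7, -1.3]
finger_gap: 0.207
```

```bash
python3 - <<'E'
from tip import *
p,M=st()
r=np.mean([grab("scene")[0].astype(float) for _ in range(4)],0).astype(np.uint8)
cv2.imwrite("pics/tip2.png",cv2.resize(r[145:210,255:325,::-1],None,fx=9,fy=9,interpolation=3))
n=13;print(np.round(pose(0,.052,.115)-pose(np.radians(54),.052,.109),4))
ths=np.radians(54)*(1-np.arange(n+1)/n);print(np.round(np.diff([pose(t,.052,.115-.006*t/ths[0]) for t in ths],axis=0),4),ths[0]/n)
E
```

```text
t 13.4 tcp [ 0.5814 -0.2331  0.1749] z [-0.609 -0.059 -0.791] y [-0.098  0.995  0.001] F [-14.8   0.7  -1.3] T [ 0.04  1.64 -0.18] gap 0.207 q [0.17 0.89 0.05 1.07 0.16 1.82 1.87]
[-0.0744 -0.0074 -0.0436]
[[-0.0092 -0.0009  0.0037]
 [-0.0088 -0.0009  0.0016]
 [-0.0083 -0.0008 -0.0001]
 [-0.0078 -0.0008 -0.0014]
 [-0.0072 -0.0007 -0.0026]
 [-0.0066 -0.0007 -0.0035]
 [-0.0059 -0.0006 -0.0044]
 [-0.0053 -0.0005 -0.0051]
 [-0.0046 -0.0005 -0.0056]
 [-0.0038 -0.0004 -0.0061]
 [-0.0031 -0.0003 -0.0065]
 [-0.0023 -0.0002 -0.0067]
 [-0.0016 -0.0002 -0.0069]] 0.0724982920059183
```

View pics/tip2.png

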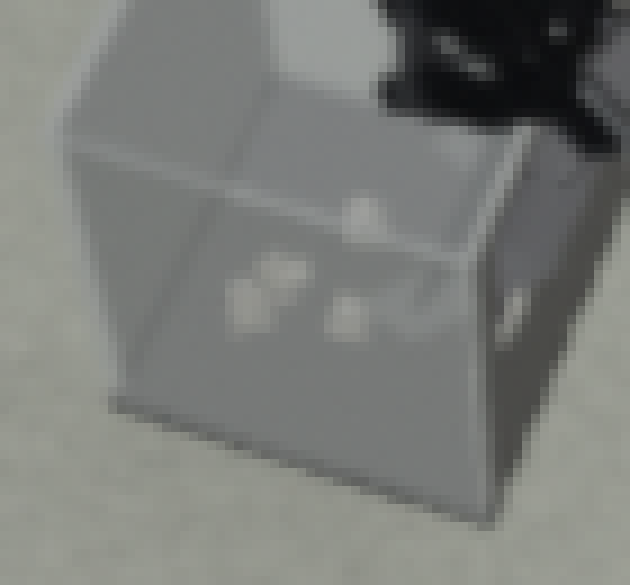

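The blobs did not move while the scoop did (for example scene 295,169 in both), so all four dies are in the box. A 15 N push at 54° tells me the handle touched the front, so I'll back off and level out.

Call:
servo_tool --pt "-0.006 -0.0006 0 0 0 0" --pt "-0.009 -0.0009 0.0037 0.0072 -0.072 0" --pt "-0.0088 -0.0009 0.0016 0.0072 -0.072 0" --pt "-0.0083 -0.0008 0 0.0072 -0.072 0" --pt "-0.0078 -0.0008 -0.0014 0.0072 -0.072 0" --pt "-0.0072 -0.0007 -0.0026 0.0072 -0.072 0" --pt "-0.0066 -0.0007 -0.0035 0.0072 -0.072 0"

```text
time_s: 14.3
eef_pos: [0.5305, -0.2379, 0.1728]
tcp_rot: [0.146, -2.925, 0.017]
contact_force: [0.4, -0.3, -4.2]
finger_gap: 0.2
```

```bash
python3 - <<'E'
from tip import *
p,M=st()
th=54-6*54/13
go(p,M,pose(np.radians(th),.046,.112),yb,np.radians(16.5-th))
go(p,M,pose(0,.046,.115),yb,np.radians(16.5))
r,d,m=grab("wrist");slope(cloud(d,m)); print("expected",11.8+th)
E
```

```text
t 14.3 tcp [ 0.5305 -0.2379  0.1728] z [-0.211 -0.022 -0.977] y [-0.1    0.995 -0.001] F [ 0.4 -0.3 -4.2] T [ 0.01 -0.   -0.07] gap 0.2 q [ 0.3   0.53 -0.03  1.59  0.1   1.23  1.9 ]
shift [0.0001 0.0002 0.0032] turn [ 0.0002  0.0061 -0.0006]
shift [-0.0265 -0.0024 -0.0416] turn [ 5.070e-02 -4.988e-01 -4.000e-04]
handle plane dz/dx,dz/dy [-0.8157 -0.073   0.6236] slope deg 39.31 resid 0.00054 [ 0.5059 -0.2402  0.2284]
expected 40.87692307692308
```

Call:
servo_tool --pt "-0.0059 -0.0005 -0.0042 0.007 -0.068 0" --pt "-0.0053 -0.0005 -0.005 0.007 -0.068 0" --pt "-0.0046 -0.0005 -0.0056 0.007 -0.068 0" --pt "-0.0038 -0.0004 -0.0062 0.007 -0.068 0" --pt "-0.0031 -0.0003 -0.0067 0.007 -0.068 0" --pt "-0.0023 -0.0002 -0.0069 0.007 -0.068 0" --pt "-0.0015 0 -0.007 0.007 -0.068 0" --pt "0 0 0 0 0 0"

```text
time_s: 15.15
eef_pos: [0.5006, -0.2407, 0.1293]
tcp_rot: [-0.141, 2.882, 0.022]
contact_force: [-2.5, -0.4, -3.2]
finger_gap: 0.199
```

```bash
python3 - <<'E'
from tip import *
p,M=st()
r,d,m=grab("wrist");slope(cloud(d,m))
E
```

```text
t 15.15 tcp [ 0.5006 -0.2407  0.1293] z [ 0.253  0.028 -0.967] y [-0.098  0.995  0.003] F [-2.5 -0.4 -3.2] T [-0.08  1.07  0.01] gap 0.199 q [ 0.58  0.35 -0.18  2.04 -0.13  0.53  2.2 ]
handle plane dz/dx,dz/dy [-0.2259 -0.0093  0.2681] slope deg 12.74 resid 0.00042 [ 0.4536 -0.2453  0.1679]
```

Call:
servo_tool --pt "-0.004 -0.0004 0.001 0.0006 -0.006 0" --pt "-0.008 -0.0008 0.001 0.0006 -0.006 0" --pt "-0.01 -0.001 0 0.0005 -0.005 0" --pt "-0.01 -0.001 0 0 0 0" --pt "-0.01 -0.001 0 0 0 0" --pt "-0.01 -0.001 0 0 0 0" --pt "-0.01 -0.001 0 0 0 0" --pt "-0.01 -0.001 0 0 0 0" --pt "-0.01 -0.001 0 0 0 0" --pt "-0.009 0 0 0 0 0" --pt "-0.006 0.002 0 0 0 0" --pt "-0.002 0.004 0 0 0 0"

```text
time_s: 16.4
eef_pos: [0.404, -0.2426, 0.1323]
tcp_rot: [-0.142, 2.862, 0.022]
contact_force: [1.3, 0.2, -2.4]
finger_gap: 0.201
```

```bash
python3 - <<'E'
from tip import *
p,M=st()
r,d,m=grab("wrist");slope(cloud(d,m))
go(p,M,(.408,.061,.131),np.radians(7.3),np.arcsin(.268))
c=[]
r=np.mean([grab("scene")[0].astype(float) for _ in range(3)],0).astype(np.uint8)
cv2.imwrite("pics/out.png",cv2.resize(r[110:220,250:370,::-1],None,fx=5,fy=5,interpolation=3))
E
```

```text
t 16.4 tcp [ 0.404  -0.2426  0.1323] z [ 0.271  0.029 -0.962] y [-0.099  0.995  0.002] F [ 1.3  0.2 -2.4] T [-0.06  0.66  0.03] gap 0.201 q [ 0.77  0.24 -0.25  2.22 -0.23  0.48  2.4 ]
handle plane dz/dx,dz/dy [-0.2017 -0.0178  0.2374] slope deg 11.45 resid 0.00048 [ 0.3562 -0.2472  0.1699]
shift [ 0.004   0.3036 -0.0013] turn [-0.0021  0.0047  0.0281]
```

View pics/out.png

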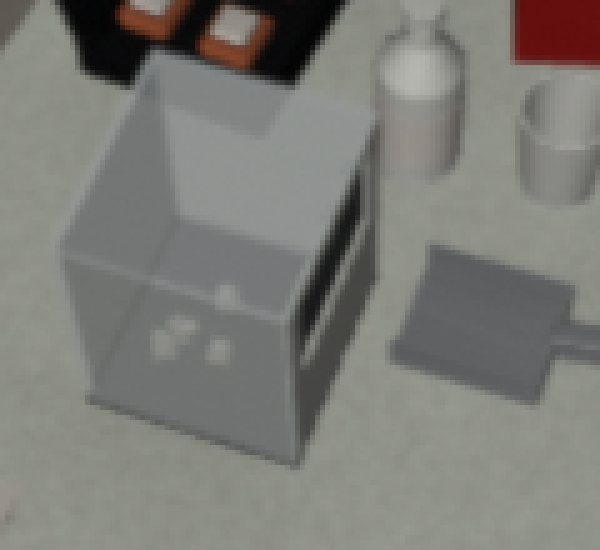

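The scoop is empty, the four dies lie in the box (crop 165,345; 183,325; 217,350; 227,295), and the flap looks the same as before entry. Carrying the scoop back.

Call:
servo_tool --pt "0 0.006 0 0 0 0.002" --pt "0 0.012 0 0 0 0.002" --pt "0 0.018 0 0 0 0.002" --pt "0 0.024 0 0 0 0.002" --pt "0 0.028 0 0 0 0.002" --pt "0 0.03 0 0 0 0.002" --pt "0 0.03 0 0 0 0.002" --pt "0 0.03 0 0 0 0.002" --pt "0 0.03 0 0 0 0.002" --pt "0 0.028 0 0 0 0.002" --pt "0 0.026 0 0 0 0.002" --pt "0.004 0.024 0 0 0 0.002"

```text
time_s: 17.8
eef_pos: [0.4076, 0.0456, 0.1323]
tcp_rot: [-0.18, 2.86, 0.027]
contact_force: [1.0, 0.5, -2.7]
finger_gap: 0.202
```

Call:
servo_tool --pt "0.01 0.018 -0.003 0 0 0.002" --pt "0.016 0.014 -0.006 0 0 0.002" --pt "0.02 0.012 -0.008 0 0 0" --pt "0.02 0.011 -0.009 0 0 0" --pt "0.02 0.01 -0.009 0 0 0" --pt "0.02 0.01 -0.009 0 0 0" --pt "0.018 0.009 -0.009 0 0 0" --pt "0.014 0.008 -0.008 0 0 0" --pt "0.009 0.005 -0.006 0 0 0" --pt "0.004 0.003 -0.003 0 0 0" --pt "0 0 0 0 0 0"

```text
time_s: 18.9
eef_pos: [0.5593, 0.1441, 0.062]
tcp_rot: [-0.185, 2.861, 0.028]
contact_force: [-0.8, 0.5, -3.0]
finger_gap: 0.198
```

```bash
python3 - <<'E'
from tip import *
p,M=st()
r,d,m=grab("wrist");slope(cloud(d,m))
go(p,M,(.5612,.1648,.0192),np.radians(7.3),np.arcsin(.273))
E
```

```text
t 18.9 tcp [0.5593 0.1441 0.062 ] z [ 0.27   0.037 -0.962] y [-0.129  0.992  0.002] F [-0.8  0.5 -3. ] T [-0.09  0.67  0.02] gap 0.198 q [-0.26  0.46 -0.17  2.11  0.44  0.34  0.9 ]
handle plane dz/dx,dz/dy [-0.1976 -0.0215  0.2036] slope deg 11.24 resid 0.00045 [0.5117 0.1381 0.0995]
shift [ 0.0019  0.0207 -0.0428] turn [-0.0016 -0.0011 -0.0017]
```

Call:
servo_tool --pt "0.0006 0.005 -0.003 0 0.003 0" --pt "0.0006 0.007 -0.006 0 0.003 0" --pt "0.0006 0.006 -0.007 -0.001 0.002 0" --pt "0 0.0025 -0.007 0 0 0" --pt "0 0 -0.006 0 0 0" --pt "0 0 -0.005 0 0 0" --pt "0 0 -0.003 0 0 0" --pt "0 0 -0.002 0 0 0" --pt "0 0 -0.0015 0 0 0" --pt "0 0 -0.001 0 0 0" --pt "0 0 0 0 0 0"

```text
time_s: 20.05
eef_pos: [0.5616, 0.164, 0.0209]
tcp_rot: [-0.184, 2.868, 0.027]
contact_force: [-0.3, -0.7, -2.7]
finger_gap: 0.2
```

```bash
python3 - <<'E'
from tip import *
p,M=st()
r,d,m=grab("wrist");slope(cloud(d,m))
E
```

```text
t 20.05 tcp [0.5616 0.164  0.0209] z [ 0.263  0.035 -0.964] y [-0.128  0.992  0.002] F [-0.3 -0.7 -2.7] T [-0.05  0.59 -0.02] gap 0.2 q [-0.35  0.54 -0.09  2.11  0.49  0.27  0.82]
handle plane dz/dx,dz/dy [-0.211  -0.0224  0.1709] slope deg 11.98 resid 0.00043 [0.5143 0.158  0.0588]
```

Still about 1-2 mm above the mat, hanging free. I'll lower it gently to contact.

Call:
servo_tool --pt "0 0 -0.001 0 0 0" --pt "0 0 -0.0007 0 0 0" --pt "0 0 0 0 0 0"

```text
time_s: 20.4
eef_pos: [0.5616, 0.164, 0.0192]
tcp_rot: [-0.184, 2.868, 0.027]
contact_force: [0.2, -0.8, -2.4]
finger_gap: 0.204
```

Call:
servo_tool --pt "0 0 -0.0005 0 0 0" --pt "0 0 -0.0005 0 0 0" --pt "0 0 0 0 0 0"

```text
time_s: 20.7
eef_pos: [0.5615, 0.1641, 0.0187]
tcp_rot: [-0.184, 2.867, 0.027]
contact_force: [-5.0, -1.4, 7.7]
finger_gap: 0.2
```

Contact (the vertical force turned upward). Opening.

Call:
servo_tool --pt "0 0 0 0 0 0" --pt "0 0 0 0 0 0" --pt "0 0 0 0 0 0" --pt "0 0 0 0 0 0" --pt "0 0 0 0 0 0" --pt "0 0 0 0 0 0" --pt "0 0 0 0 0 0" --pt "0 0 0 0 0 0" --pt "0 0 0 0 0 0" --pt "0 0 0 0 0 0" --gripper 0

```text
time_s: 21.7
eef_pos: [0.5615, 0.164, 0.0182]
tcp_rot: [-0.184, 2.868, 0.027]
contact_force: [0.8, 0.5, 0.0]
finger_gap: 1.001
```

Call:
servo_tool --pt "-0.0015 0 0.005 0 0 0" --pt "-0.003 0 0.01 0 0 0" --pt "-0.004 0 0.015 0 0 0" --pt "-0.005 0 0.018 0 0 0" --pt "-0.006 0 0.02 0 0 0" --pt "-0.006 0 0.02 0 0.03 0" --pt "-0.006 0 0.02 0 0.03 0" --pt "-0.006 0 0.025 0 0.04 0" --pt "-0.006 0 0.03 0 0.05 0" --pt "-0.006 0 0.03 0 0.05 0" --pt "0 0 0.03 0 0.05 0" --pt "0 0 0.02 0 0.03 0"

```text
time_s: 22.9
eef_pos: [0.5122, 0.1642, 0.2646]
tcp_rot: [0.193, -3.124, -0.059]
contact_force: [0.2, 0.3, -0.4]
finger_gap: 1.001
```

```bash
python3 - <<'E'
from tip import *
st()
r,d,m=grab("wrist");W=cloud(d,m);X,Y,Z=W[...,0],W[...,1],W[...,2];s=r.astype(int).sum(2)
k=(X>.58)&(X<.74)&(Y>.11)&(Y<.25)&(Z>.02)&(Z<.036);P=W[k];print("walls",cv2.minAreaRect((P[:,:2]*1000).astype(np.float32)),np.median(P[:,2]))
f=(X>.63)&(X<.70)&(Y>.15)&(Y<.2)&(Z<.02);Q=W[f];A=np.c_[Q[:,:2],np.ones(len(Q))];print("floor plane",np.linalg.lstsq(A,Q[:,2],rcond=None)[0],np.median(Q[:,2]))
sc=np.mean([grab("scene")[0].astype(float) for _ in range(2)],0).astype(np.uint8)
big=cv2.resize(sc[100:340,180:380,::-1],None,fx=2.4,fy=2.4,interpolation=3)
sm=cv2.resize(r[:,:,::-1],None,fx=.48,fy=.48)
im=np.zeros((576,480+307,3),np.uint8);im[:,:480]=big;im[:192,480:]=sm[:192,:307]
cv2.imwrite("pics/end.png",im)
E
```

```text
t 22.9 tcp [0.5122 0.1642 0.2646] z [-0.013  0.037 -0.999] y [-0.123  0.992  0.038] F [ 0.2  0.3 -0.4] T [ 0.04 -0.04 -0.04] gap 1.001 q [-0.1   0.3  -0.37  1.71  0.07  1.15  1.21]
walls ((657.6324462890625, 176.758056640625), (109.19437408447266, 80.23799133300781), 7.278253078460693) 0.028799830504946333
floor plane [-0.00092877  0.00039663  0.00583093] 0.005297768374650985
```

View pics/end.png

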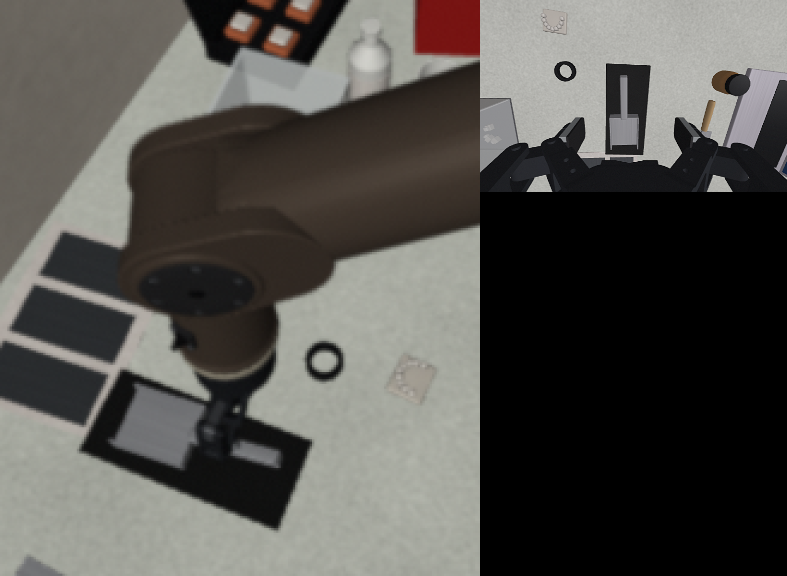

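The scoop lies flat and empty on the mat (floor level at z 5.3 mm, at its old pose), and the tape and arch are unmoved. A numeric check of the flap, then hand in.

```bash
python3 - <<'E'
from h import *
a=cv2.imread("pics/scene0.png");b=cv2.resize(cv2.imread("pics/out.png"),(120,110),interpolation=cv2.INTER_AREA)
d=np.abs(a[110:220,250:370].astype(int)-b).sum(2)
print("front/flap region mean, max diff",d[25:80,59:76].mean(),d[25:80,59:76].max(),"static ref",d[0:20,30:60].mean())
st();print(manip.finish_job())
E
```

```text
front/flap region mean, max diff 26.881283422459894 42 static ref 19.641666666666666
t 23.05 tcp [0.5126 0.1642 0.263 ] z [-0.011  0.037 -0.999] y [-0.123  0.992  0.038] F [-1.1 -0.3 -0.3] T [-0.03 -0.02  0.01] gap 0.999 q [-0.1   0.3  -0.37  1.72  0.08  1.14  1.21]
the job is handed in; nothing more can be done
None
```

The job is done and handed in at 23 s of robot time. I gripped the scoop by its handle, carried it level to the clear box and pushed its nose in through the flap. I tipped it there, drew it out level and laid it back on the mat.

**Checks that agreed:**
- **Dies:** all four stood upright in the blade just before the nose went in. Afterwards four were seen in the box, unmoved as the scoop moved, and the blade was empty.
- **Scoop:** it lies flat within 0.1°, about 3 mm from where it started and at the same 7.3° heading. The gripper is open and well clear.
- **Bystanders:** the tape and jaw model looked unmoved in the last picture, and the cup and soap bottle did when the scoop came out.

**Less certain:**
- **Box contact:** when I tipped further to 54°, something, probably the handle, pressed on the box front with about 15 N. The scoop turned roughly 1° in the grip. I backed off at once and corrected it.
- **Flap:** it looked the same as before entry, but the difference there was slightly above image noise (27 against 20 for a still area). The arm hid the flap in the final scene view, so I could not look at it again.

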